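# Clamp the jar carriage at the sampling port, draw a sample and unload

## Robot

A 6-joint arm with a two-finger parallel gripper is mounted at the origin on the work surface. World frame = base frame: x ahead of the robot, y to its left, z up, the work surface at z = 0. Lengths are in mm, angles in degrees, forces in N, time in s.
With the tool pointing down it reaches from about 350 to 950 mm from the base axis. Payload 17.4 kg.
Tool frame: the origin (TCP) lies at the very end of the fingers, on their centre line; the grasp point (between the pads) lies 19 mm behind it; x points along the fingers, y is the direction in which the jaws open and shut, and the axes are right-handed (so a half turn about x gives the same grasp; the last joint's range is limited). The gripper opens to 93 mm and grips with 3 to 60 N. Pads are 15 mm wide; open, the fingers measure 128 mm over their backs; the gripper's body (75 mm by 188 mm) begins 65 mm behind the grasp point.
Start: joints at [-65.764, 6.646, 82.598, -0, 90.757, -2.166], TCP at [300.141, -604.605, 195.146] pointing down, gripper open.
Joint ranges: [-162.19, 162.19], [-47.58, 125.68], [4.15, 143.07], [-65.23, 245.23], [0.69, 171.88], [-170.13, 170.13]. Speed limits (degrees/s): [108.29, 108.29, 127.2, 180, 180, 180].

## Interface

Orientations are given as [roll, pitch, yaw] about the fixed x, y, z axes, in that order (R = Rz(yaw) Ry(pitch) Rx(roll)).
In Python, from workcell import r gives the robot as it stands. The module is installed in compiled form; this text tells all that it offers. Calls block until the motion is done:
- r.move_pose(position, orientation): joint-space move of the TCP to a pose.
- r.move_straight(position, speed=150, frame=None, max_force=None): straight line of the TCP; frame=None keeps the orientation; speed is the mean speed in mm/s. With max_force (N) it stops when the force on the tool has changed by that much, and returns True; else False.
- r.set_joints(angles): joint-space move.
- r.set_gripper(opening, force=None): finger opening in mm; force is the grip in N (None keeps the last); returns when the fingers have stopped.
- r.dwell(seconds).
- r.solve_ik(position, orientation): joint angles nearest the present ones, or None.
- r.get_obs(): the state.
- r.get_image(name): name is "scene" or "side" or "wrist"; returns (picture, depth): 400x640x3 uint8, red, green, blue; 400x640 float32, mm along the optical axis (not along the pixel's ray), 0 where there is no reading.
- r.camera_info(name): a dict with "camera_matrix" (3x3 intrinsics, pixels), "rvec" (rotation vector, rad) and "tvec" (3), from world to camera coordinates, as OpenCV has them; the wrist camera has in their place "hand_eye" (4x4, takes a point from camera to tool coordinates, whose origin is the TCP and whose axes are the tool frame's). Camera axes: x right, y down, z forward; pixel columns grow to the right and rows downward; lengths in mm; the calibration is good to about 2 mm. A picture is of the moment at which its call begins: read the wrist's pose just before it. camera_info takes no time and is no camera call.
A pose or a line that the arm cannot do raises r.IKError and nothing moves.
- r.close_job(): hands the job in, once; it reports no verdict.
Trained networks look in the newest picture that a camera, given by its name, has taken for a name from the list of things; names that differ only in an ending like _2 or _b are one class to them, and where a whole thing is asked for, a point or a joint stands for the part that bears it (a point fixed in the world has none). Each returns a list of dicts, best first, with "conf" (0 to 1); they miss things now and then, are a little off and sometimes report something else, mostly with a low value. They report only what shows in the picture. A call takes as long as a camera call. They do not tell look-alikes from the thing itself.
- r.regions_of(camera, name): "mask" (400x640 bool, what is visible of it) and "extent" ([centre column, centre row, width, height] in pixels, round what is visible of it).
- r.tip_of(camera, name): "xy" ([column, row] in pixels: a listed point, or the origin of a listed thing).
The state is a dict: "t": time; "q": joint angles; "qvel": joint speeds; "joint_efforts": joint torques, N m; "eef_pos": TCP position; "orientation": TCP orientation; "ft_force": force on the tool from outside, world axes, zero at the start; "torque": the same for the moment, N m; "width": finger opening in mm.
Only numpy, scipy, OpenCV 4.12 (cv2) and the standard library are available. Lean on these libraries where they do the work, as an engineer would, in place of code of your own. Each camera call takes 0.05 s, during which the arm holds its last target. There are 200 camera calls.

## Task

With the carriage still clamped, stand every squat amber sample jar from the bench (two or three of them) upright in the carriage's white tray; then turn the clamp knob anticlockwise until it is fully free, slide the carriage all the way to its end stop in front of the sampling port and turn the knob clockwise until it is fully locked again. Pull the sampling valve knob fully out, leave it out for five seconds and push it fully home. Then, with the carriage left clamped at the port, take the jars out and stand them upright on the cork mat, and leave the other things on the bench where they are.

Things in the scene. Friction and masses are not known exactly. Their poses are not given: they have to be found in the camera images.
- jar0_mid (a point): squat amber sample jar with a flat black lid, an upright cylinder 40 mm in diameter and 44 mm high, about 70 g; this point is on its axis, 22 mm above its foot (half-way up); z runs up the jar; it may be absent
- jar1_mid (a point): squat amber sample jar with a flat black lid, an upright cylinder 40 mm in diameter and 44 mm high, about 70 g; this point is on its axis, 22 mm above its foot (half-way up); z runs up the jar; it may be absent
- jar2_mid (a point): squat amber sample jar with a flat black lid, an upright cylinder 40 mm in diameter and 44 mm high, about 70 g; this point is on its axis, 22 mm above its foot (half-way up); z runs up the jar; it may be absent
- jar3_mid (a point): squat amber sample jar with a flat black lid, an upright cylinder 40 mm in diameter and 44 mm high, about 70 g; this point is on its axis, 22 mm above its foot (half-way up); z runs up the jar; it may be absent
- tray (a point): centre of the inner floor of the carriage's open white tray; floor 27 mm above the bench, inside 86 mm along x and 178 mm along y, walls 18 mm above the floor and 3 mm thick; x points to the instrument (away from the robot), y along the rail towards the end stop, z up. It travels with the carriage. Three jars fit in one row along y at a pitch of 56 mm
- mat_top (a point): centre of the top of the cork mat that is fixed on the bench left of the station; 110 mm along x, 190 mm along y, 3 mm thick; z up. Three jars fit in one row along y at a pitch of 56 mm
- carriage (a joint): how far the carriage (aluminium, 96 mm by 270 mm) has slid along its rail towards the end stop, along the tray's y: 0 m at the loading end, 0.12 m against the end stop, where the tray stands in front of the sampling port. When the clamp is free it slides with about 2 N plus a little drag and stays where it is left; when the clamp is locked a brake holds it. It can be moved by holding the clamp knob's bar
- clamp_bar (a point): clamp knob on the carriage, on the tray's far-from-stop side, 137 mm from the tray centre along the tray's -y: a black upright bar 46 mm long, 12 mm thick and 32 mm high, its foot 52 mm and its top 84 mm above the bench, standing on a 38 mm disc; this point is on the turning axis, 74 mm above the bench; its x runs along the bar's length and turns with it; z up
- clamp (a joint): turn of the clamp knob: 0 rad fully free (bar across the rail, along the tray's x), growing clockwise seen from above to 1.57 rad fully locked (bar along the rail). A quarter turn in all, between end stops, about 0.1 N m; it stays where it is left
- valve_knob (a point): centre of the sampling valve's black round knob, 26 mm in diameter and 24 mm long, on a level 10 mm steel rod out of the white instrument's front face, 52 mm above the bench; its x points into the instrument (push home), -x is the pull direction; at home its back face is 36 mm in front of the instrument's face; nothing stands above it. The instrument is 95 mm high
- valve (a joint): how far the valve knob is pulled out: 0 m fully home, 0.035 m fully out; a spring detent half-way has to be overcome (up to about 5 N), and it rests at either end
- weight: steel calibration weight with a small knob on top, 40 mm wide, 62 mm high, 450 g, standing among the sample jars; loose, not part of the job; origin at the centre of its underside
- marker: white marker pen with a black cap, 125 mm long, lying to the right of the station; loose, not part of the job; origin at the centre of its underside
- petri: shallow round covered glass dish, 60 mm wide, left of the station; loose, not part of the job; origin at the centre of its underside
- reagent_a: large amber reagent bottle, 64 mm wide, 130 mm high; loose, not part of the job; origin at the centre of its underside
- reagent_b: large amber reagent bottle with white cap, 54 mm wide, 112 mm high; loose, not part of the job; origin at the centre of its underside
- beaker: glass beaker, 70 mm wide, 90 mm high, behind the station; loose, not part of the job; origin at the centre of its underside
Mind the look-alikes: they are no part of the job. Leave any purple or yellow look-alike of the part that bears jar2_mid alone. Of the things that look like the part that bears mat_top, the smaller one is meant.

How it is judged:
By the outcome, as a careful person would: the job done as asked, in the order asked, and still so for the second after the job is handed in, with the robot touching nothing.
Of jar0, jar1, jar2, jar3 only 2 to 3 are there at a start; the rules pass over those that are not, and their reading is None.
At some moment in a run one of jar0, jar1, jar2, jar3 may be knocked a few centimetres aside while the robot is not near it.
It also fails if it takes over 210 s, if anything falls off the work surface, if the arm or the gripper's body presses on something with over 40 N, if the wrist force passes 120 N, or if a joint passes its speed limit or range.

## Working session

There is one attempt and no reset: what is moved stays moved. The work goes in short steps, each a Python script; the robot and the scene stay as the last script left them, time stands still between calls to the robot, and variables do not carry over. Pictures are saved under pics/ and viewed, about 12 in all and at most 16, crops included, and the job is handed in when it is done.

```bash
mkdir -p pics; cat > h.py <<'E'
import numpy as np, cv2
from scipy.spatial.transform import Rotation as R
from workcell import r
def T_wc(cam, obs=None):
    ci=r.camera_info(cam); K=np.array(ci["camera_matrix"],float)
    if "hand_eye" in ci:
        o=obs or r.get_obs(); T=np.eye(4); T[:3,:3]=R.from_euler('xyz',o["orientation"],degrees=True).as_matrix(); T[:3,3]=o["eef_pos"]
        return K,T@np.array(ci["hand_eye"])
    M=np.eye(4); M[:3,:3]=cv2.Rodrigues(np.array(ci["rvec"],float))[0]; M[:3,3]=np.ravel(ci["tvec"])
    return K,np.linalg.inv(M)
def shot(cam,save=None):
    o=r.get_obs(); im,d=r.get_image(cam); K,T=T_wc(cam,o)
    if save: cv2.imwrite(f"pics/{save}.png",im[:,:,::-1])
    return im,d,K,T
def at_z(px,z,K,T):   # pixel ray meets plane z
    v=T[:3,:3]@np.linalg.inv(K)@[px[0],px[1],1]; c=T[:3,3]; return c+v*(z-c[2])/v[2]
def at_d(px,d,K,T):
    u,v=int(round(px[0])),int(round(px[1])); w=d[max(v-2,0):v+3,max(u-2,0):u+3]; w=w[w>0]
    if not len(w): return None
    return (T@np.append(np.linalg.inv(K)@[px[0],px[1],1]*np.median(w),1))[:3]
def proj(p,K,T):
    q=K@(np.linalg.inv(T)@np.append(p,1))[:3]; return q[:2]/q[2]
E
cat > a.py <<'E'
from h import *
o=r.get_obs(); print(o["t"],o["eef_pos"],o["orientation"],o["width"])
for cam in("scene","side"):
    im,d,K,T=shot(cam,cam+"0"); print(cam,T[:3,3].round())
    for n in["jar0_mid","tray","mat_top","clamp_bar","valve_knob","weight","petri","marker"]:
        for x in r.tip_of(cam,n)[:6]:
            if x["conf"]>.2:
                p=at_d(x["xy"],d,K,T); print(n,round(x["conf"],2),np.round(x["xy"]),None if p is None else p.round())
E
python3 a.py
```

```text
0.0 [ 300.04067838 -604.38761117  194.41129086] [-91.35289761  89.93461175 115.0508429 ] 93.1395109004129
scene [1587.  109.  804.]
tray 0.77 [291. 218.] [565.  -0.  28.]
mat_top 0.81 [389. 204.] [433. 309.   3.]
mat_top 0.73 [468. 187.] [310. 592.   5.]
mat_top 0.51 [194. 190.] [ 459. -319.   44.]
clamp_bar 0.54 [242. 198.] [ 438. -173.    3.]
valve_knob 0.52 [376. 226.] [632. 248.  65.]
weight 0.77 [263. 200.] [ 454. -100.   13.]
weight 0.56 [246. 199.] [ 436. -161.   -2.]
petri 0.72 [417. 233.] [593. 374.  17.]
marker 0.73 [162. 246.] [ 697. -347.   12.]
side [  -64. -1390.  1015.]
mat_top 0.61 [272. 196.] [ 196. -534.  506.]
mat_top 0.6 [225. 178.] [202.  11. 287.]
clamp_bar 0.43 [400. 241.] [ 772. -209.   18.]
weight 0.61 [304. 250.] [ 266. -541.  347.]
weight 0.43 [386. 300.] [ 558. -473.   28.]
```

View pics/scene0.png

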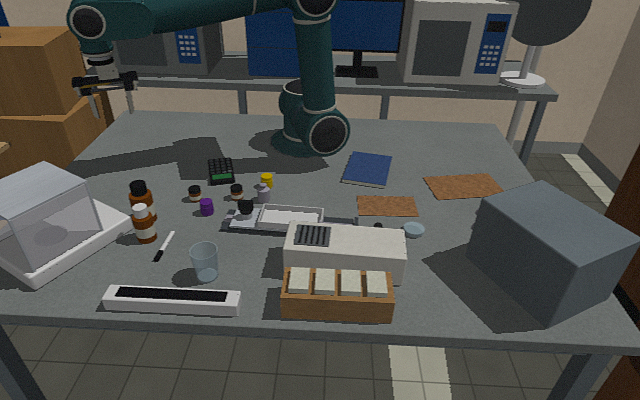

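View pics/side0.png

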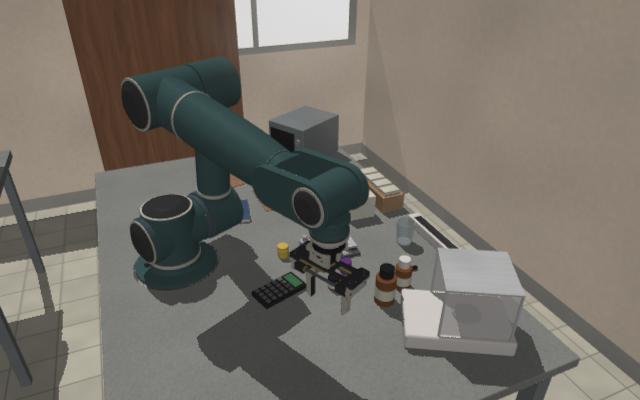

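The amber jars are at (194,193) and (237,191), and there may be another hidden behind the clamp knob at (246,207). The look-alikes are the purple jar (206,207), the yellow jar (266,180), the weight (263,193) and the big bottles (141,200)/(146,222). The smaller mat is at (388,205) and the larger one, not wanted, is at (463,186). Next I'll look from above with the wrist camera.

```bash
cat >> h.py <<'E'
def ori(yaw):   # tool down, jaws open along yaw+90 (mod 180); choose the half turn with the smaller last joint
    return [0,90,yaw]
def pick_ori(p,yaw):
    best=None
    for y in(yaw,yaw+180):
        q=r.solve_ik(p,ori(y))
        if q is not None:
            c=abs(q[5])
            if best is None or c<best[0]: best=(c,y,q)
    return ori(best[1]),best[2]
def goto(p,yaw):
    o,q=pick_ori(p,yaw); r.move_pose(p,o); return o
E
cat > b.py <<'E'
from h import *
print(r.camera_info("wrist"))
goto([430,-130,400],0)
im,d,K,T=shot("wrist","w1"); o=r.get_obs(); print(o["t"],o["q"],T.round(2))
for n in["jar0_mid","tray","clamp_bar","weight","valve_knob","mat_top"]:
    for x in r.tip_of("wrist",n)[:6]:
        if x["conf"]>.2:
            p=at_d(x["xy"],d,K,T); print(n,round(x["conf"],2),np.round(x["xy"]),None if p is None else p.round(1))
E
python3 b.py
```

```text
{'camera_matrix': array([[298.46174768,   0.        , 316.62145079],
       [  0.        , 298.46174768, 199.32908483],
       [  0.        ,   0.        ,   1.        ]]), 'hand_eye': array([[ 5.72294680e-04, -2.93879213e-01,  9.55842393e-01,
        -1.89506287e+02],
       [ 9.99999791e-01,  4.56998344e-04, -4.58226429e-04,
        -9.84897899e-01],
       [-3.02155168e-04,  9.55842455e-01,  2.93879413e-01,
        -8.13955184e+01],
       [ 0.00000000e+00,  0.00000000e+00,  0.00000000e+00,
         1.00000000e+00]])}
2.875 [-2.01318456e+01 -1.99620303e+01  8.80762215e+01 -5.45186124e-03
  1.11932251e+02  6.99002622e+01] [[-0.0000e+00 -9.6000e-01 -2.9000e-01  5.1131e+02]
 [-1.0000e+00 -0.0000e+00  0.0000e+00 -1.3011e+02]
 [-0.0000e+00  2.9000e-01 -9.6000e-01  5.8899e+02]
 [ 0.0000e+00  0.0000e+00  0.0000e+00  1.0000e+00]]
tray 0.56 [243.  74.] [567.3  -1.3  27.2]
clamp_bar 0.81 [317.  73.] [ 562.2 -130.3   82.8]
weight 0.72 [304. 146.] [ 444.  -107.2   47.8]
weight 0.72 [320.  72.] [ 563.4 -135.5   82.9]
valve_knob 0.73 [305. 148.] [ 443.2 -109.8   59.7]
mat_top 0.73 [ 93. 146.] [440.2 305.2   3.8]
```

View pics/w1.png

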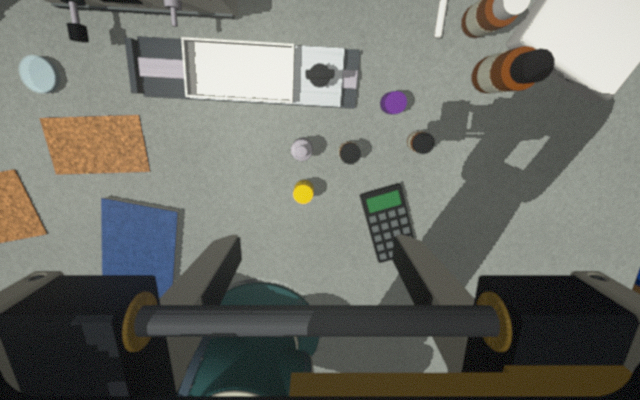

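The wrist view shows two amber jars with black lids, at (350,152) and (422,142). The look-alikes are purple (395,102) and yellow (303,193), and the weight is at (302,148). Clamp bar (320,73) lies along the rail, so it is locked. Valve knob is at (77,33) and the small mat at (95,146). I'll measure with depth next and check the choice up close.

```bash
cat >> h.py <<'E'
def cloud(d,K,T):
    v,u=np.indices(d.shape); z=d.astype(float)
    P=np.stack([(u-K[0,2])/K[0,0]*z,(v-K[1,2])/K[1,1]*z,z],-1)
    return P@T[:3,:3].T+T[:3,3]
def blobs(im,d,K,T,zlo,zhi,box,amin=40,amax=1e9):
    """flat tops between zlo and zhi in box (x0,x1,y0,y1): centre xyz, size, mean rgb, pixel"""
    P=cloud(d,K,T); m=(d>0)&(P[...,2]>zlo)&(P[...,2]<zhi)&(P[...,0]>box[0])&(P[...,0]<box[1])&(P[...,1]>box[2])&(P[...,1]<box[3])
    n,l,s,c=cv2.connectedComponentsWithStats(m.astype(np.uint8),connectivity=4); out=[]
    for i in range(1,n):
        if not amin<=s[i,4]<=amax: continue
        q=P[l==i]; (cx,cy),(w,h),a=cv2.minAreaRect(q[:,:2].astype(np.float32))
        out.append(dict(c=q.mean(0).round(1),rect=np.round([cx,cy,w,h,a],1),rgb=im[l==i].mean(0).round(),px=c[i].round(),n=int(s[i,4])))
    return out
E
cat > c.py <<'E'
from h import *
im,d,K,T=shot("wrist")
print("jars"); [print(b) for b in blobs(im,d,K,T,38,52,(350,520,-320,0),30)]
print("carr"); [print(b) for b in blobs(im,d,K,T,38,50,(500,640,-160,120),100)]
print("bar"); [print(b) for b in blobs(im,d,K,T,70,90,(500,640,-190,-80),20)]
print("valve"); [print(b) for b in blobs(im,d,K,T,25,80,(560,720,100,400),20)]
P=cloud(d,K,T); hsv=cv2.cvtColor(im,cv2.COLOR_RGB2HSV); m=(hsv[...,0]<25)&(hsv[...,1]>110)&(P[...,2]<10)&(P[...,2]>-5)&(P[...,1]>150)
n,l,s,c=cv2.connectedComponentsWithStats(m.astype(np.uint8))
for i in range(1,n):
    if s[i,4]>500: print("mat",cv2.minAreaRect(P[l==i][:,:2].astype(np.float32)),P[l==i].mean(0))
goto([400,-190,220],0)
im,d,K,T=shot("wrist","w2")
print("jars"); [print(b) for b in blobs(im,d,K,T,36,52,(350,560,-320,0),30)]
goto([480,60,330],0)
im,d,K,T=shot("wrist","w3")
print("carr"); [print(b) for b in blobs(im,d,K,T,38,50,(500,640,-160,120),100)]
print("bar"); [print(b) for b in blobs(im,d,K,T,70,90,(500,640,-190,-80),20)]
print("valve"); [print(b) for b in blobs(im,d,K,T,25,90,(560,720,100,400),20)]
P=cloud(d,K,T); hsv=cv2.cvtColor(im,cv2.COLOR_RGB2HSV); m=(hsv[...,0]<25)&(hsv[...,1]>110)&(P[...,2]<10)&(P[...,2]>-5)&(P[...,1]>150)
n,l,s,c=cv2.connectedComponentsWithStats(m.astype(np.uint8))
for i in range(1,n):
    if s[i,4]>500: print("mat",cv2.minAreaRect(P[l==i][:,:2].astype(np.float32)),P[l==i].mean(0))
w2=cv2.imread("pics/w2.png"); w3=cv2.imread("pics/w3.png")
cv2.imwrite("pics/w23.png",cv2.resize(np.vstack([w2[:280],w3[:320]]),None,fx=1,fy=1)); print(r.get_obs()["t"])
E
python3 c.py
```

```text
jars
{'c': array([ 511.3, -265.6,   43.8]), 'rect': array([ 510.1, -266.1,   37.7,   16.8,   89.9]), 'rgb': array([119.,  71., 150.]), 'px': array([395., 107.]), 'n': 199}
{'c': array([ 449.7, -312.6,   43.5]), 'rect': array([ 4.492e+02, -3.119e+02,  3.590e+01,  1.600e+01,  2.000e-01]), 'rgb': array([54., 54., 52.]), 'px': array([418., 143.]), 'n': 160}
{'c': array([ 438.9, -102. ,   45. ]), 'rect': array([ 437.6, -101.7,   38.3,   38. ,   89.3]), 'rgb': array([158., 155., 157.]), 'px': array([302., 149.]), 'n': 252}
{'c': array([ 430.5, -190.3,   43.8]), 'rect': array([ 430.3, -190.3,   38.4,   36.7,    2.5]), 'rgb': array([62., 63., 60.]), 'px': array([350., 154.]), 'n': 353}
{'c': array([ 360.5, -102.8,   43.8]), 'rect': array([ 3.612e+02, -1.024e+02,  2.230e+01,  3.630e+01,  3.000e-01]), 'rgb': array([226., 199.,  35.]), 'px': array([303., 191.]), 'n': 199}
carr
{'c': array([576.9,  11.3,  44.4]), 'rect': array([570.2,   3.1, 184.3,  92.1,  86.9]), 'rgb': array([204., 204., 196.]), 'px': array([233.,  66.]), 'n': 822}
bar
{'c': array([ 562.1, -133.9,   82.2]), 'rect': array([ 562
[... 2480 characters left out ...]
  22.8,  85.5]), 'rgb': array([53., 54., 51.]), 'px': array([431., 245.]), 'n': 167}
{'c': array([668.1, 150.9,  60.6]), 'rect': array([667.7, 151.3, 102.3,   5.9,  87.3]), 'rgb': array([95., 94., 87.]), 'px': array([369., 271.]), 'n': 1112}
{'c': array([677.4, 306.3,  57.8]), 'rect': array([677.5, 306.6,  18. ,   2.3,  86. ]), 'rgb': array([116., 115., 106.]), 'px': array([457., 275.]), 'n': 165}
mat ((313.395751953125, 514.1337280273438), (142.39784240722656, 115.27857971191406), 11.69610595703125) [313.32388398 511.20189419   4.29987685]
mat ((440.6854553222656, 300.609619140625), (107.64125061035156, 188.71046447753906), 1.6368705034255981) [438.97720816 300.44999907   3.28535572]
6.3083
```

View pics/w23.png

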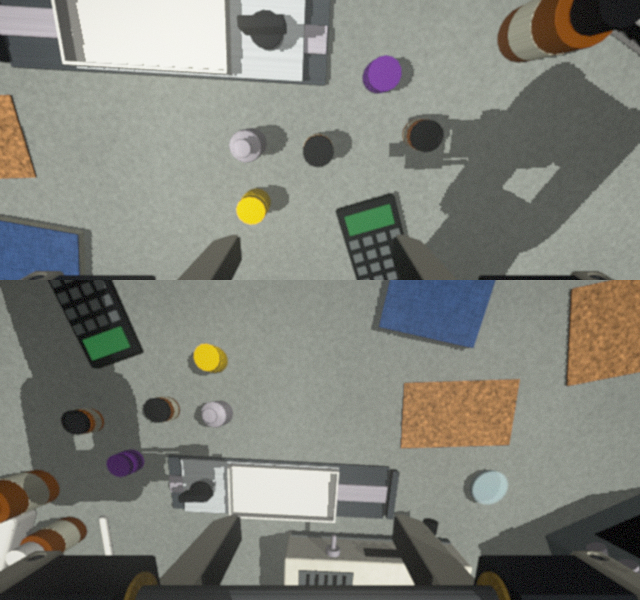

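Upper half (w2): the jars are at (318,151) and (426,135), both with black lids and amber sides. Purple is at (384,73), yellow at (252,208) and the weight at (246,146). Lower half (w3): valve knob near (430,525), small mat at (460,413), tray at (283,492). The choice holds, so I'll pick and place both jars, re-measuring before each grasp.

```bash
cat >> h.py <<'E'
TH=-3.1; U=np.array([-np.sin(np.radians(TH)),np.cos(np.radians(TH)),0]); V=np.array([U[1],-U[0],0])
TRAY=np.array([570.5,2.7,27.]); MAT=np.array([440.8,300.5,3.])
def down(p,max_force=12,speed=60): return r.move_straight(list(p),speed=speed,max_force=max_force)
def find_jar(near,ztop,rad=70):
    im,d,K,T=shot("wrist")
    B=[b for b in blobs(im,d,K,T,ztop-7,ztop+6,(near[0]-rad,near[0]+rad,near[1]-rad,near[1]+rad),150) if b["rgb"].max()<100]
    for b in B: print(b)
    return B
def pick(p,foot,op=62,lift=130):
    goto([p[0],p[1],foot+lift],TH); r.set_gripper(op)
    hit=down([p[0],p[1],foot+12],15,120); r.set_gripper(20,20); w=r.get_obs()["width"]
    r.move_straight([p[0],p[1],foot+lift],speed=150); print("pick",p,"hit",hit,"w",w,r.get_obs()["width"],r.get_obs()["t"])
def place(p,foot,op=52,lift=130):
    goto([p[0],p[1],foot+lift],TH); r.move_straight([p[0],p[1],foot+25],speed=150)
    hit=down([p[0],p[1],foot+11.5],8,30); z=r.get_obs()["eef_pos"][2]; r.set_gripper(op); r.move_straight([p[0],p[1],foot+lift],speed=150)
    print("place",p,"hit",hit,"z",z,r.get_obs()["t"])
E
cat > d.py <<'E'
from h import *
im,d,K,T=shot("wrist"); print("stop"); [print(b) for b in blobs(im,d,K,T,10,38,(520,640,120,260),60)]
goto([400,-190,220],0); B=find_jar([430,-190],44,40)
if len(B)==1:
    pick(B[0]["rect"][:2],0); place((TRAY+36*U)[:2],27)
    goto([420,-310,220],0); find_jar([449,-320],44,60)
E
python3 d.py
```

```text
stop
{'c': array([539.5, 132.3,  10.7]), 'rect': array([539.1, 134.7,  26.9,  23.7,  89.8]), 'rgb': array([86., 90., 91.]), 'px': array([357., 192.]), 'n': 92}
{'c': array([575.3, 155.2,  13.7]), 'rect': array([578.5, 151.9,  67.8,  99.2,  86.4]), 'rgb': array([135., 134., 137.]), 'px': array([369., 211.]), 'n': 1104}
{'c': array([578.7, 194.4,  20.8]), 'rect': array([580.8, 195.5,  12.8,  89.7,  86.7]), 'rgb': array([79., 83., 82.]), 'px': array([392., 214.]), 'n': 415}
{'c': array([ 430.5, -190.8,   43.9]), 'rect': array([ 430.4, -190.8,   36.9,   37.7,   89.7]), 'rgb': array([63., 64., 61.]), 'px': array([318., 151.]), 'n': 783}
pick [ 430.4 -190.8] hit False w 39.169467246559094 39.15572726551766 12.3417
place [572.44683727  38.64732013] hit True z 39.06791563416639 17.325
{'c': array([ 449.4, -323.6,   43.9]), 'rect': array([ 449.4, -324.1,   36.8,   37.7,   89.6]), 'rgb': array([59., 61., 59.]), 'px': array([329., 152.]), 'n': 774}
```

```bash
cat > e.py <<'E'
from h import *
pick([449.4,-323.9],0); place((TRAY-36*U)[:2],27)
goto([490,0,280],0)
im,d,K,T=shot("wrist","w4")
for b in blobs(im,d,K,T,60,92,(500,640,-180,120),60): print(b)
print("carr"); [print(b) for b in blobs(im,d,K,T,38,50,(500,640,-160,120),100)]
print(r.get_obs()["t"])
E
python3 e.py
```

```text
pick [449.4, -323.9] hit False w 39.54814949222261 39.127307865475224 22.8833
place [568.55316273 -33.24732013] hit True z 38.92015243982269 26.8083
{'c': array([635. ,  87.7,  74.8]), 'rect': array([635.3,  88.1,   7.1,   9.1,  89.2]), 'rgb': array([161., 159., 159.]), 'px': array([244.,  51.]), 'n': 61}
{'c': array([570.6,  39.5,  71. ]), 'rect': array([570.2,  40. ,  37.5,  37.7,  46.3]), 'rgb': array([90., 89., 84.]), 'px': array([286., 108.]), 'n': 745}
{'c': array([568.1, -32.1,  70.9]), 'rect': array([ 5.682e+02, -3.230e+01,  3.810e+01,  3.710e+01,  5.000e-01]), 'rgb': array([90., 90., 84.]), 'px': array([342., 110.]), 'n': 747}
{'c': array([ 562.8, -131.5,   81. ]), 'rect': array([ 562.9, -133.8,   12. ,   46.2,    0.8]), 'rgb': array([66., 67., 65.]), 'px': array([423., 114.]), 'n': 420}
carr
{'c': array([573.7,   4.1,  44.2]), 'rect': array([570.2,   2.9, 184.2,  92.1,  86.9]), 'rgb': array([222., 222., 214.]), 'px': array([314., 104.]), 'n': 1209}
27.5083
```

View pics/w4.png

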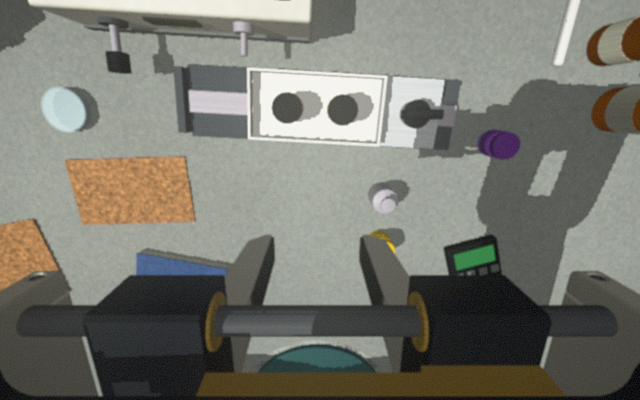

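Both jars stand in the tray at (286,108) and (342,110), and no third one shows. The clamp bar is at (420,113). Next: unclamp, slide and re-clamp.

```bash
cat >> h.py <<'E'
def yaw_now():
    a=R.from_euler('xyz',r.get_obs()["orientation"],degrees=True).as_matrix()[:,1]; return np.degrees(np.arctan2(-a[0],a[1]))
def turn(dyaw,step=15):
    n=int(np.ceil(abs(dyaw)/step)); q0=np.array(r.get_obs()["q"],float)
    for i in range(1,n+1):
        q=q0.copy(); q[5]-=dyaw*i/n; r.set_joints(list(q))
        if abs(r.get_obs()["torque"][2])>1.5: break
    o=r.get_obs(); print("turn",i,n,"yaw",round(yaw_now(),1),"tq",np.round(o["torque"],2),"F",np.round(o["ft_force"],1),o["t"])
E
cat > f.py <<'E'
from h import *
c=np.array([562.9,-133.9]); goto([*c,190],TH-90); r.set_gripper(50)
print("hit",down([*c,58],15,100)); r.set_gripper(5,25); o=r.get_obs(); print("w",o["width"],"yaw",yaw_now(),o["ft_force"],o["torque"])
turn(91.5)
p=np.array(r.get_obs()["eef_pos"]); e=p+U*123
hit=r.move_straight(list(e),speed=40,max_force=18); o=r.get_obs(); print("slide",hit,(np.array(o["eef_pos"])-p).round(1),np.round(o["ft_force"],1),o["width"],o["t"])
E
python3 f.py
```

```text
hit False
w 10.702518847921542 yaw -93.09394467846762 [ 6.70757374 -0.25610702 -3.59858599] [-0.08645043 -1.32326412  0.08218935]
turn 7 7 yaw -2.1 tq [-0.15  0.85 -0.15] F [-5.2 -1.5 -2.1] 33.85
slide True [ 4.4 90.7 -0.1] [-4.7 -9.7  4.8] 10.75500578613818 35.9167
```

```bash
cat > g.py <<'E'
from h import *
for i in range(3):
    p=np.array(r.get_obs()["eef_pos"]); e=np.array([562.9,-133.9,58])+U*(122 if i==0 else 123); e[2]=p[2]
    hit=r.move_straight(list(e),speed=25,max_force=20); o=r.get_obs(); print(hit,np.array(o["eef_pos"]).round(1),((np.array(o["eef_pos"])-[562.9,-133.9,58])@U).round(1),np.round(o["ft_force"],1),np.round(o["torque"],2),o["t"])
E
python3 g.py
```

```text
True [567.7 -43.4  57.9] 90.7 [ -2.2 -10.2   3.9] [-1.8   0.27 -0.09] 36.325
True [567.6 -43.5  58. ] 90.5 [ -1.7 -10.5   4. ] [-1.79  0.05 -0.09] 36.7333
True [567.6 -43.6  57.9] 90.4 [ -1.4 -10.2   2.9] [-1.71  0.03 -0.07] 37.1417
```

```bash
python3 - <<'E'
from h import *
im,d,K,T=shot("scene","s5"); a=cv2.imread("pics/s5.png")[150:300,180:440]; a=cv2.resize(a,None,fx=3,fy=3)
shot("wrist","w5"); w=cv2.imread("pics/w5.png"); cv2.imwrite("pics/s5c.png",a[:,:780])
im,d,K,T=shot("wrist")
for b in blobs(im,d,K,T,36,92,(500,640,-180,240),60): print(b)
E
```

```text
{'c': array([563.9, 116.5,  54.3]), 'rect': array([573. ,  94. , 185.2,  88.4,  87. ]), 'rgb': array([100.,  98.,  92.]), 'px': array([552., 223.]), 'n': 8618}
{'c': array([561.4, -42.5,  72.1]), 'rect': array([566.6, -44. ,  38.1,  40.8,  46.7]), 'rgb': array([53., 53., 52.]), 'px': array([317., 235.]), 'n': 2550}
{'c': array([568.4,  54.2,  64.8]), 'rect': array([572.2,  58. ,  39.2,  39.7,  10.7]), 'rgb': array([63., 60., 56.]), 'px': array([465., 237.]), 'n': 4047}
{'c': array([619.2,  99.1,  42.2]), 'rect': array([619.9, 101. , 104.1,   4.8,  86.8]), 'rgb': array([161., 160., 154.]), 'px': array([502., 284.]), 'n': 1237}
```

View pics/s5c.png

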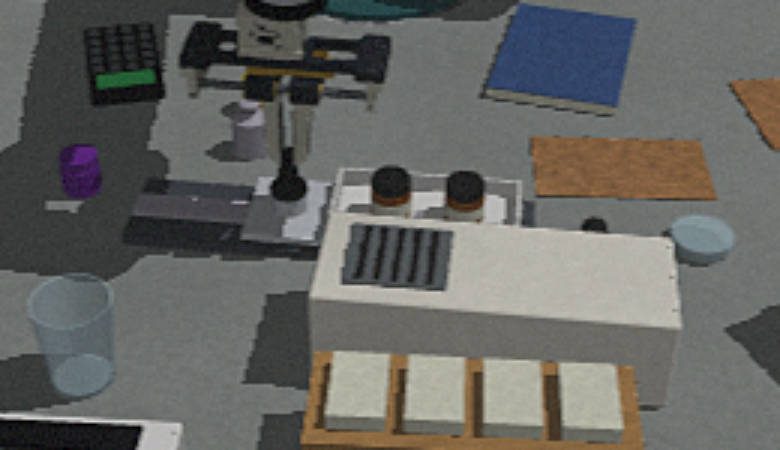

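The tray and both jars moved 91 mm. Three pushes stopped at the same place, and the tray's end is at the dark stop (528,213 in the crop), so the carriage hadn't started at zero. I'll lock it here and check.

```bash
cat > i.py <<'E'
from h import *
turn(-93); 
r.set_gripper(50); p=r.get_obs()["eef_pos"]; r.move_straight([p[0],p[1],190],speed=150)
goto([490,60,300],0)
im,d,K,T=shot("wrist","w6"); print("width",r.get_obs()["width"])
for b in blobs(im,d,K,T,60,92,(500,640,-120,300),60): print(b)
print("carr"); [print(b) for b in blobs(im,d,K,T,38,50,(500,640,-70,220),100)]
print("stop"); [print(b) for b in blobs(im,d,K,T,14,36,(530,620,150,240),20)]
print("knob"); [print(b) for b in blobs(im,d,K,T,40,75,(570,660,215,300),20)]
print(r.get_obs()["t"])
E
python3 i.py
```

```text
turn 7 7 yaw -94.4 tq [ 0.33 -1.68  0.16] F [ 8.6  1.2 -4.2] 39.625
width 50.003791823161365
{'c': array([571.2,  58.3,  70.5]), 'rect': array([573. ,  58.2,  36.4,  38.7,  89.5]), 'rgb': array([77., 76., 72.]), 'px': array([315., 222.]), 'n': 523}
{'c': array([573.1, 129.5,  70.4]), 'rect': array([574. , 129.9,  35.9,  38.4,  11.9]), 'rgb': array([73., 72., 68.]), 'px': array([362., 223.]), 'n': 523}
{'c': array([565.5, -42.4,  77.8]), 'rect': array([567.7, -43.3,  45.6,  12.6,  86.9]), 'rgb': array([69., 70., 68.]), 'px': array([247., 220.]), 'n': 409}
{'c': array([625. , 252.6,  63.6]), 'rect': array([625.9, 253.9,  20.7,  23.9,  85.3]), 'rgb': array([49., 50., 49.]), 'px': array([438., 252.]), 'n': 178}
carr
{'c': array([571.3,  90.2,  43.8]), 'rect': array([575.4,  93.2, 184.4,  93. ,  87. ]), 'rgb': array([204., 203., 195.]), 'px': array([335., 215.]), 'n': 917}
stop
{'c': array([564.4, 189.7,  23.1]), 'rect': array([567.1, 191.8,  99.6,  45.7,  24.8]), 'rgb': array([120., 123., 120.]), 'px': array([395., 207.]), 'n': 381}
{'c': array([576.7, 168.6,  27.6]), 'rect': array([580.3, 165.3,  34.3,  78.2,  87. ]), 'rgb': array([198., 198., 191.]), 'px': array([382., 215.]), 'n': 828}
knob
{'c': array([627.9, 251.3,  59. ]), 'rect': array([636.5, 253. ,  25.1,  46.2,  88.6]), 'rgb': array([68., 68., 67.]), 'px': array([436., 252.]), 'n': 368}
42.8417
```

View pics/w6.png

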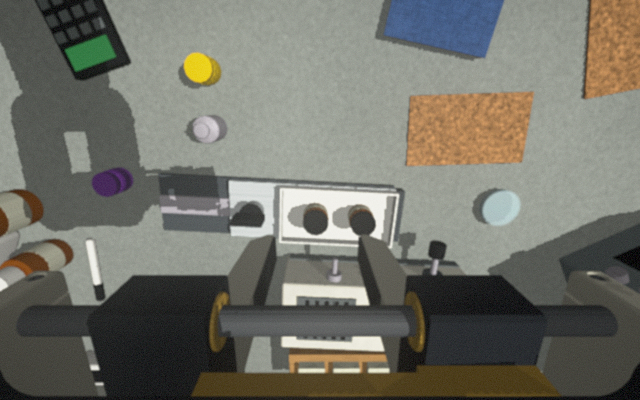

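The tray is flush against the stop at (398,218), the bar lies along the rail and both jars are upright at (315,218) and (362,220). The valve knob is at (437,250). Next: the valve.

```bash
cat > j.py <<'E'
from h import *
k=np.array([625.4,254.0,36]); goto([k[0],k[1],160],TH); r.set_gripper(44)
print("hit",down(k,12,100)); r.set_gripper(10,35); o=r.get_obs(); print("w",o["width"],np.round(o["ft_force"],1))
p=np.array(o["eef_pos"])
def go(q,f):
    h=r.move_straight(list(q),speed=25,max_force=f); o=r.get_obs(); print(h,((np.array(o["eef_pos"])-p)@V).round(1),np.round(o["ft_force"],1),round(o["width"],1),o["t"])
go(p-V*37,18)
r.dwell(5.6)
print(r.get_obs()["t"]); shot("wrist","w7")
go(p+V*1.5,18)
go(p+V*1.5,18)
E
python3 j.py
```

```text
hit False
w 18.488456796107435 [ 0.2 -3.5 -1. ]
True -5.8 [-0.6 -4.9 18.2] 11.9 46.825
52.425
True -0.1 [-8.3 -2.1 12.2] 10.3 52.7917
True 0.4 [-8.6 -2.3 14. ] 10.6 53.0
```

```bash
python3 - <<'E'
from h import *
o=r.get_obs(); print(o["eef_pos"],o["width"],yaw_now(),o["ft_force"])
shot("scene","s8"); a=cv2.imread("pics/s8.png")[140:290,260:440]; w=cv2.imread("pics/w7.png")
cv2.imwrite("pics/s8c.png",np.hstack([cv2.resize(a,(480,400)),w[100:,200:500][:, :].repeat(1,0) if 0 else cv2.resize(w[120:320,240:400],(320,400))]))
E
```

```text
[625.80110528 253.95131062  40.02575769] 10.596325095707595 -3.1134622098300206 [-8.57014574 -2.27394731 14.00169016]
```

View pics/s8c.png

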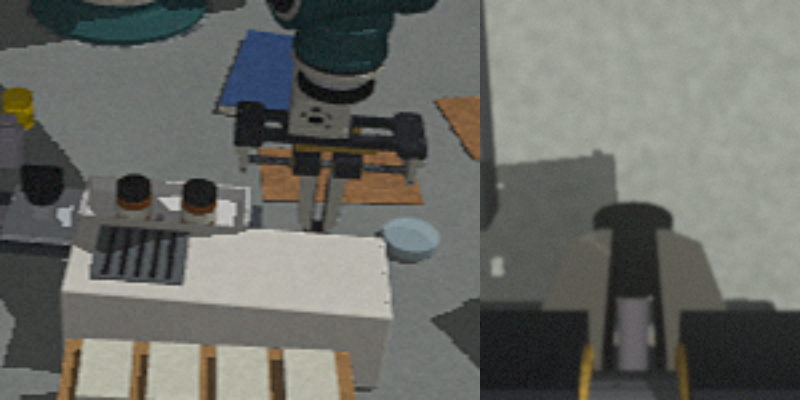

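```bash
cat > k.py <<'E'
from h import *
o=r.get_obs(); p=o["eef_pos"]; r.set_gripper(44); print(r.get_obs()["eef_pos"],r.get_obs()["width"]); r.move_straight([p[0],p[1],180],speed=150)
r.move_pose([540,240,200],ori(180+TH))
im,d,K,T=shot("wrist","w9"); P=cloud(d,K,T)
a=cv2.imread("pics/w9.png")
for b in blobs(im,d,K,T,56,72,(560,668,225,290),10): print("top",b)
m=(d>0)&(abs(P[...,1]-254)<4)&(P[...,0]>560)&(P[...,0]<700)&(P[...,2]>20)
q=P[m]; i=np.argsort(q[:,0]); print(q[i][::max(1,len(i)//40)].round().tolist()); print(r.get_obs()["t"])
E
python3 k.py
```

```text
[625.8155207  253.35107441  38.1827484 ] 44.116220343818156
top {'c': array([633.6, 253.5,  61.2]), 'rect': array([641.4, 252.6,  25. ,  55.4,  84.3]), 'rgb': array([88., 88., 86.]), 'px': array([300.,  96.]), 'n': 735}
[[560.0, 251.0, 333.0], [561.0, 253.0, 335.0], [561.0, 255.0, 339.0], [561.0, 253.0, 337.0], [561.0, 257.0, 338.0], [561.0, 252.0, 338.0], [561.0, 251.0, 340.0], [562.0, 251.0, 338.0], [562.0, 255.0, 337.0], [562.0, 254.0, 336.0], [562.0, 254.0, 340.0], [562.0, 251.0, 340.0], [562.0, 258.0, 334.0], [563.0, 253.0, 341.0], [564.0, 250.0, 324.0], [565.0, 252.0, 325.0], [566.0, 250.0, 326.0], [567.0, 255.0, 325.0], [567.0, 256.0, 326.0], [568.0, 257.0, 327.0], [568.0, 252.0, 326.0], [569.0, 252.0, 324.0], [569.0, 252.0, 325.0], [569.0, 254.0, 323.0], [570.0, 253.0, 323.0], [570.0, 254.0, 320.0], [570.0, 255.0, 322.0], [570.0, 258.0, 323.0], [571.0, 253.0, 324.0], [621.0, 251.0, 62.0], [629.0, 255.0, 64.0], [639.0, 257.0, 55.0], [648.0, 258.0, 55.0], [657.0, 252.0, 57.0], [666.0, 251.0, 57.0], [672.0, 258.0, 67.0], [675.0, 257.0, 92.0], [681.0, 256.0, 95.0], [687.0, 250.0, 95.0], [693.0, 255.0, 94.0], [698.0, 251.0, 96.0]]
57.6
```

View pics/w9.png

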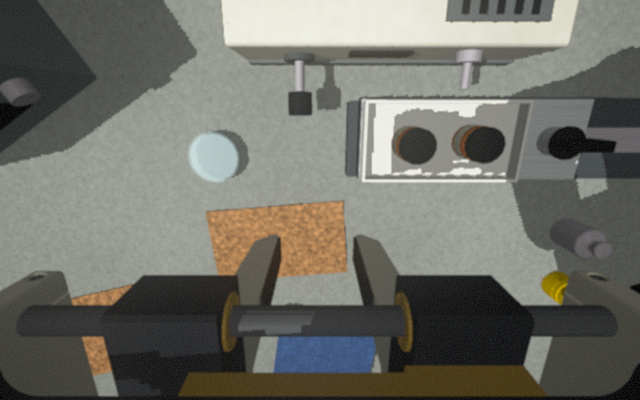

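Knob is back home at (300,101), x≈625, top z≈64; the grip slipped upward instead of pulling. I'll hook the fingers behind the knob, straddling the rod, to pull it out. To push it home I'll press the front with closed fingers.

```bash
cat > l.py <<'E'
from h import *
c=np.array([637,254.0,0])+V*11.5; c[2]=42
goto([c[0],c[1],170],TH); r.set_gripper(34,10)
print("hit",down(c,10,80),r.get_obs()["eef_pos"]); r.set_gripper(15)
o=r.get_obs(); print("w",o["width"],np.round(o["eef_pos"],1),np.round(o["ft_force"],1)); p=np.array(o["eef_pos"])
for s in(10,20,30,40,45):
    h=r.move_straight(list(c-V*s),speed=25,max_force=18); o=r.get_obs(); print(s,h,((np.array(o["eef_pos"])-c)@V).round(1),np.round(o["eef_pos"],1),np.round(o["ft_force"],1),round(o["width"],1),o["t"])
    if h: break
E
python3 l.py
```

```text
hit False [648.70748507 253.4550859   42.5396191 ]
w 15.117001369862466 [648.5 253.4  42. ] [ 0.4  0.3 -0.1]
10 False -10.0 [638.5 254.   42.1] [ 0.2  0.5 -0.1] 15.4 63.575
20 False -20.0 [628.5 254.5  42.1] [ 0.8  0.3 -0.4] 14.9 64.125
30 False -30.0 [618.5 255.   42.1] [0.3 0.9 0.9] 15.1 64.675
40 False -40.0 [608.5 255.6  42.1] [ 0.3 -0.1  0.4] 15.2 65.225
45 False -45.1 [603.4 255.9  42. ] [-0.2 -0.4 -0.4] 14.7 65.575
```

```bash
cat > m.py <<'E'
from h import *
im,d,K,T=shot("wrist","w10"); im2,*_=shot("scene","s10")
w=cv2.imread("pics/w10.png"); s=cv2.imread("pics/s10.png")
cv2.imwrite("pics/c10.png",np.hstack([cv2.resize(w[130:370,230:400],(400,565)),cv2.resize(s[170:260,340:410],(400,514)).copy() if 0 else cv2.copyMakeBorder(cv2.resize(s[170:260,340:404],(400,560)),0,5,0,0,0)]))
for b in blobs(im,d,K,T,45,72,(560,668,225,290),10): print("top",b)
E
python3 m.py
```

```text
top {'c': array([621.5, 255.2,  61.6]), 'rect': array([622.4, 255.5,  34.6,  59.7,  87.2]), 'rgb': array([44., 45., 43.]), 'px': array([316., 272.]), 'n': 1475}
top {'c': array([667.7, 247. ,  66.9]), 'rect': array([6.676e+02, 2.471e+02, 8.000e-01, 5.500e+00, 4.000e-01]), 'rgb': array([57., 60., 60.]), 'px': array([308., 338.]), 'n': 16}
```

View pics/c10.png

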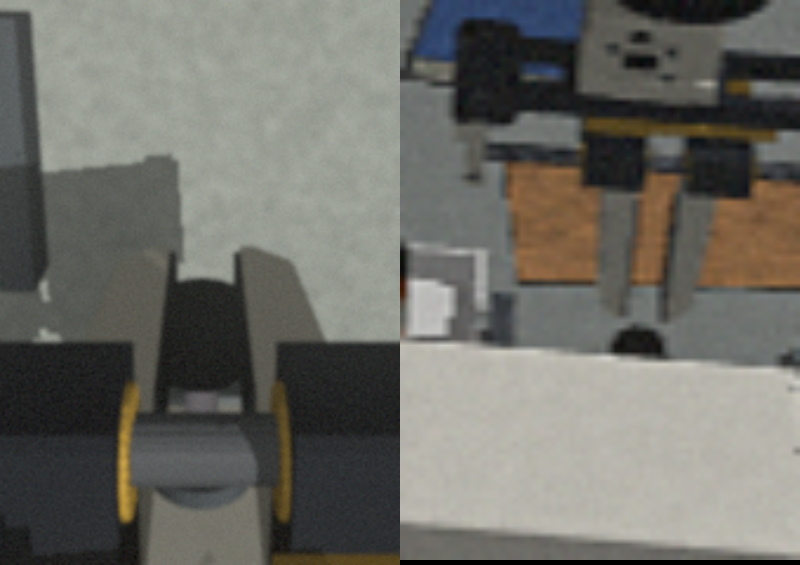

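```bash
cat > n.py <<'E'
from h import *
o=r.get_obs(); print(o["eef_pos"],o["width"])
K,T=T_wc("scene"); 
for n,p in dict(tcp=o["eef_pos"],knobhome=[625,254,65],knobout=[590,254,65]).items(): print("scene",n,proj(p,K,T).round(1), "crop",((proj(p,K,T)-[340,170])*6.23+[400,0]).round())
im,d,K,T=shot("wrist"); P=cloud(d,K,T)
for n,p in dict(tcp=o["eef_pos"],homefront=[613,254,65],homeback=[637,254,65],outback=[602,254,65]).items(): print("wrist",n,proj(p,K,T).round(1))
for v in range(232,345,6): print(v,P[v,316].round(0),im[v,316], end=" | ")
E
python3 n.py
```

```text
[603.56064864 255.82411826  42.0151983 ] 14.777979374892418
scene tcp [377.7 226.1] crop [635. 350.]
scene knobhome [378.4 224.4] crop [639. 339.]
scene knobout [377.5 216.9] crop [634. 292.]
wrist tcp [315.8 234.3]
wrist homefront [313.7 263.3]
wrist homeback [315.8 296.3]
wrist outback [312.7 247.4]
232 [620. 255.   1.] [147 151 141] | 238 [626. 255.  -0.] [152 157 145] | 244 [631. 254.  -1.] [159 162 153] | 250 [614. 255.  45.] [35 36 35] | 256 [614. 255.  53.] [28 34 23] | 262 [614. 255.  62.] [31 28 31] | 268 [616. 255.  66.] [38 39 36] | 274 [620. 255.  66.] [42 42 35] | 280 [626. 255.  64.] [34 35 32] | 286 [630. 255.  64.] [30 33 29] | 292 [634. 254.  64.] [31 33 32] | 298 [644. 254.  57.] [106 103 106] | 304 [649. 253.  56.] [85 86 88] | 310 [572. 258. 164.] [43 52 48] | 316 [571. 258. 167.] [84 86 87] | 322 [520. 261. 232.] [94 92 92] | 328 [574. 258. 168.] [92 94 93] | 334 [576. 258. 168.] [79 86 86] | 340 [669. 252.  68.] [75 81 84] |
```

Knob hasn't moved; it is still home at x 614–637. The fingers slid over it. The scene view shows the tips about 15–20 mm higher than the TCP reading, and the chord widths in the first grip agree with that. I'll grip lower.

```bash
cat > j.py <<'E'
from h import *
p=r.get_obs()["eef_pos"]; r.move_straight([p[0],p[1],130],speed=150)
k=np.array([625.4,254.0,20]); goto([k[0],k[1],130],TH); r.set_gripper(50)
print("hit",down(k,10,80)); o=r.get_obs(); print(np.round(o["eef_pos"],1),np.round(o["ft_force"],1)); r.set_gripper(10,30); o=r.get_obs(); print("w",o["width"],np.round(o["eef_pos"],1),np.round(o["ft_force"],1))
p=np.array(o["eef_pos"])
def go(q,f):
    h=r.move_straight(list(q),speed=25,max_force=f); o=r.get_obs(); d=((np.array(o["eef_pos"])-p)@V).round(1); print(h,d,np.round(o["ft_force"],1),round(o["width"],1),o["t"]); return d
if o["width"]>22:
    go(p-V*37,18)
E
python3 j.py
```

```text
hit False
[625.6 254.1  20.6] [ 0.3 -0.1 -0. ]
w 25.37874288599493 [625.4 253.7  20.1] [-0.1 -4.2  2. ]
True -35.0 [ 3.9 -0.2  2.5] 25.2 70.8667
```

The grip is firm at 25.4 mm and the pull stopped at exactly 35.0 mm. Now wait, then push home.

```bash
cat > q.py <<'E'
from h import *
r.dwell(5.6); print(r.get_obs()["t"])
h0=np.array([625.4,253.9,20.1])
def go(q,f):
    h=r.move_straight(list(q),speed=25,max_force=f); o=r.get_obs(); print(h,((np.array(o["eef_pos"])-h0)@V).round(1),np.round(o["ft_force"],1),round(o["width"],1),o["t"])
go(h0+V*3,20)
r.set_gripper(50); p=r.get_obs()["eef_pos"]; r.move_straight([p[0],p[1],160],speed=150)
r.move_pose([500,170,260],ori(180+TH))
im,d,K,T=shot("wrist","w11"); P=cloud(d,K,T)
m=(d>0)&(abs(P[...,1]-254)<6)&(P[...,0]>575)&(P[...,0]<660)&(P[...,2]>60)&(P[...,2]<75); print("knob top x",np.percentile(P[m][:,0],[2,50,98]).round(1) if m.any() else None)
for b in blobs(im,d,K,T,62,92,(500,640,-120,220),60): print(b)
print("carr"); [print(b) for b in blobs(im,d,K,T,38,50,(500,640,-70,220),200)]
print("mat"); [print(b) for b in blobs(im,d,K,T,6,80,(380,500,190,400),20)]
print(r.get_obs()["t"])
E
python3 q.py
```

```text
76.4667
True 0.0 [-2.8 -0.5  6.5] 25.2 77.8167
knob top x [613.8 625.1 637.1]
{'c': array([635.1,  89.2,  74.8]), 'rect': array([635.1,  88.9,   7.8,   8.6,  87.8]), 'rgb': array([167., 164., 165.]), 'px': array([382.,  54.]), 'n': 65}
{'c': array([573.3,  59.6,  70.7]), 'rect': array([573.1,  58.8,  37.8,  37.6,  87.8]), 'rgb': array([74., 74., 69.]), 'px': array([405., 109.]), 'n': 853}
{'c': array([575.6, 130.9,  70.8]), 'rect': array([575.5, 131.1,  37.7,  37.3,  43.4]), 'rgb': array([84., 83., 78.]), 'px': array([346., 110.]), 'n': 811}
{'c': array([568. , -39.4,  80.8]), 'rect': array([568. , -43.1,  47.1,  11.6,  87.5]), 'rgb': array([44., 44., 44.]), 'px': array([491., 109.]), 'n': 493}
carr
{'c': array([579.4,  84.4,  44.3]), 'rect': array([575.5,  93.3, 184.1,  91.1,  86.9]), 'rgb': array([201., 200., 193.]), 'px': array([380., 104.]), 'n': 1242}
mat
82.1667
```

View pics/w11.png

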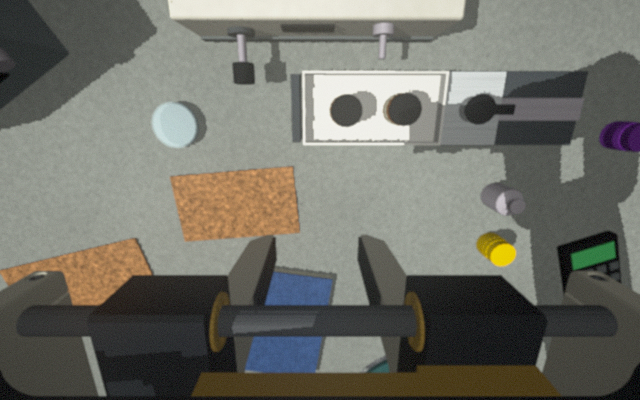

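The valve is fully home (knob x 614–637), the carriage is locked at the port and both jars stand in the tray at (346,110) and (404,110). Next I'll move them to the small mat at (235,203).

```bash
cat > s.py <<'E'
from h import *
pick([575.5,131.0],27,52); place([439.6,340.5],3,58)
r.move_pose([500,60,260],ori(180+TH)); B=find_jar([573,59],71,50)
if B:
    c=B[0]["rect"][:2]; pick(c,27,52); place([442,260.5],3,58)
r.move_pose([370,280,300],ori(180+TH))
im,d,K,T=shot("wrist","w12")
for b in blobs(im,d,K,T,40,56,(360,520,180,420),60): print(b)
print("tray"); [print(b) for b in blobs(im,d,K,T,62,92,(500,625,-120,220),60)]
print("carr"); [print(b) for b in blobs(im,d,K,T,38,50,(500,640,-70,220),200)]
shot("scene","s12"); print(r.get_obs()["t"])
cv2.imwrite("pics/f.png",np.vstack([cv2.imread("pics/w12.png")[:300],cv2.imread("pics/s12.png")[80:330]]))
E
python3 s.py
```

```text
pick [575.5, 131.0] hit False w 39.48143925481955 39.44751338222798 87.6083
place [439.6, 340.5] hit True z 14.891215269784325 91.3917
{'c': array([573.1,  58.4,  71. ]), 'rect': array([573. ,  58.4,  38. ,  37.6,  86.5]), 'rgb': array([88., 88., 83.]), 'px': array([315., 114.]), 'n': 803}
pick [573.   58.4] hit False w 39.350717086731564 39.184130009367166 99.1333
place [442, 260.5] hit True z 14.950043963069724 102.8833
{'c': array([441.9, 261.4,  47. ]), 'rect': array([441.5, 260.6,  37.1,  37.2,  86.9]), 'rgb': array([70., 62., 54.]), 'px': array([327., 113.]), 'n': 589}
{'c': array([439.6, 341. ,  47. ]), 'rect': array([439. , 341.2,  37.3,  37.6,  84.6]), 'rgb': array([71., 64., 56.]), 'px': array([272., 118.]), 'n': 590}
tray
carr
{'c': array([539.8,  86.5,  43.8]), 'rect': array([552. ,  94.6, 185.2,  46.9,  87.1]), 'rgb': array([207., 207., 198.]), 'px': array([456.,  30.]), 'n': 742}
105.7167
```

View pics/f.png

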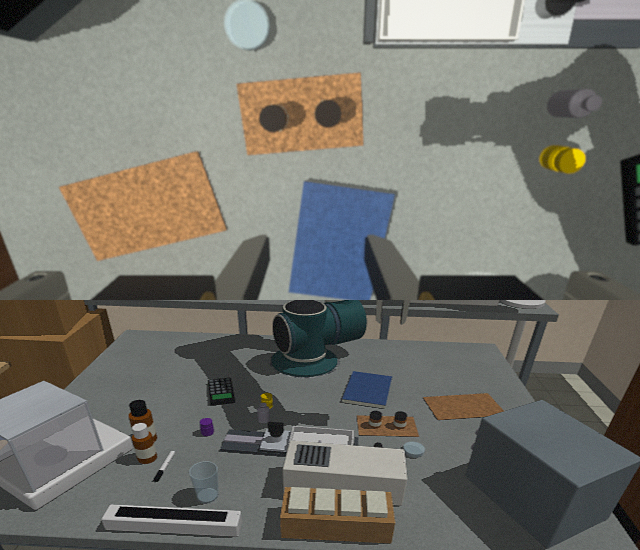

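Both jars stand on the small mat at (272,118) and (327,113), the tray is empty and nothing else has moved. I'll do one last check and then hand in.

```bash
python3 - <<'E'
from h import *
r.dwell(1.0); im,d,K,T=shot("wrist")
for b in blobs(im,d,K,T,40,56,(360,520,180,420),60): print(b["c"])
r.close_job(); print(r.get_obs()["t"])
E
```

```text
[441.8 261.3  46.9]
[439.5 341.   46.9]
the job is handed in; nothing more can be done
the job is handed in; nothing more can be done
```

The job is done and handed in at about 107 s of the 210 s allowed. I found two amber jars on the bench; no third one showed in any view.

- **Jars into the tray:** Both stood upright in the tray before I touched the clamp.
- **Carriage:** I freed the clamp and slid the carriage to the end stop, where three pushes stopped at the same place. It travelled 91 mm, not 120 mm, so I believe it started about 29 mm along its rail. In the picture it is flush with the stop.
- **Clamp:** After relocking, the bar measured in line with the rail. I judged fully free from the 91° turn, the torque rise at the end and the free slide, not from a picture of the bar.
- **Valve:** The first two tries, a grip and a hook behind the knob, slipped because the fingertips sit about 20 mm higher than the reading. Gripped lower, the knob came out 35.0 mm, stayed out more than 5 s and went back to 0.0 mm. A depth check agreed.
- **Jars onto the mat:** Both stand upright on the smaller cork mat, with lid tops at 47 mm as expected. They were unchanged after a further second, and the other things on the bench look undisturbed.

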